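# Fetch a transformer from under the instrument riser with a squeeze-grip reacher

### The job

The black and cream transformer has slipped into the low gap under the clear instrument riser. Hold the reacher by its squeeze handle, reach its open jaws around the transformer, squeeze the trigger to close them on it while it is still under the riser, and draw it out gripped in the jaws until all of it is in front of the riser. Then lay the reacher flat on the bench, out of the gap, gently set the transformer upright on the floor of the green tray, and leave the other things where they are.

Things in the scene. Friction and masses are not known exactly. Their poses are not given: they have to be found in the camera images.
- reacher_grip (a point): Middle of the reacher's squeeze handle, 27 mm above its underside; x to the jaws, z up. 230 mm, 0.28 kg, balanced here. Two upright plates, 80 mm along x, 50 mm high: fixed grey, outer face at y=-30 mm; red trigger, outer face at y=+30 mm (60 mm over both, nothing beside). Take from above, a finger on each face: 57 mm opening holds it with jaws nearly open, 46 mm closes them on the transformer
- trigger_plate (a joint): Travel in m of the red trigger plate towards the grey one: 0 at rest (jaws open), 0.020 fully squeezed. A spring resists with 10 N at rest to 15 N at full travel and opens it again. A grip of 25 to 50 N on the handle clamps the transformer well
- jaw_mid (a point): Between the jaw pads, 140 mm ahead of reacher_grip, 22 mm above the underside; same axes. Jaws swing level towards each other; rubber pads 45 mm long, 8 to 36 mm up; pad middles 90 mm apart at trigger 0, 46 mm (parallel) at 0.014, 26 mm at 0.020. Jaw tips are 163 mm ahead of reacher_grip, up to 66 mm to each side when open; the head between the jaw roots ends 85 mm ahead of it
- jaw_left: The reacher's jaw on its +y side; origin at its pivot, 77.5 mm ahead of and 30 mm beside the grip's middle, at the underside
- jaw_right: The reacher's jaw on its -y side; origin at its pivot, 77.5 mm ahead of and 30 mm beside the grip's middle, at the underside
- reacher: The reacher (see reacher_grip); origin at its underside, 27 mm below reacher_grip, same axes; it starts lying flat on the bench. Behind the handle is a dark block, x = -40 to -66 mm, 44 mm high
- transformer_center (a point): Centre of the black-cored transformer with cream bobbin ends and a yellow band: 64 mm long (x), 46 mm wide over the 40 mm long core (y), 40 mm high (z), 0.08 to 0.15 kg; centre 20 mm above its underside. It starts upright on the bench in the gap, its length roughly (within 0.25 rad) along the way in
- transformer: The transformer itself; origin at the centre of its underside, axes as transformer_center
- shelf: Fixed clear instrument riser; origin on the bench at the middle of its front edge, x into the gap, y along the edge. Gap: 60 mm high, 440 mm wide, 194 mm deep, open to the robot's side. The deck (x 0 to 200 mm) is 10 mm thick, top 70 mm up; meters on its ends (|y| 105 to 225 mm) rise to 140 mm. Anything with x below 0 is in front of the riser
- tray_green: Fixed green open tray, 150 mm (x) by 130 mm (y), rim 22 mm high, walls and floor about 4 mm thick; origin at the centre of its underside. The grey tray of the same size stands on the other side of the bench
- tray_grey: Fixed grey open tray of the same size, not the one to use; origin at the centre of its underside
- coil: Bystander: copper-coloured bobbin, 48 mm across, 34 mm high, in the grey tray; origin under its centre
- spool: Bystander: steel-coloured solder spool, 48 mm across, 36 mm high, in the gap near one end; origin under its centre
- heatsink: Bystander: black finned heat sink, 70 x 50 x 30 mm; origin under its centre
- capacitor: Bystander: blue can capacitor, 44 mm across, 85 mm high, standing; origin under its centre
- screwdriver: Bystander: screwdriver, 190 mm long, lying; origin under its middle
- pocket_meter: Bystander: hand-held meter, 150 x 75 x 34 mm, lying; origin under its centre
Mind the look-alikes: they are no part of the job. Several things have the shape of the tray_green; the one meant has the colours described above.

How it is judged (in metres and radians):
On the way, in this order (a step that is already met when the one before it is completed fails the run):
1. with the trigger squeezed, both jaws close on the transformer while it is still under the riser (contact force between transformer and jaw_left above 0.5 N and contact force between transformer and jaw_right above 0.5 N and value of joint trigger_plate above 0.006 m and x of transformer_center in the frame of shelf between 0.02 and 0.19 m), for 0.2 s.
2. the transformer, gripped between both jaws, is drawn wholly out in front of the riser (contact force between transformer and jaw_left above 0.5 N and contact force between transformer and jaw_right above 0.5 N and value of joint trigger_plate above 0.006 m and x of transformer_center in the frame of shelf below -0.036 m), for 0.2 s.
At the end, for the whole second after the job is handed in: Transformer upright (0.15 rad) at rest on the green tray floor (centre within 52 mm in x, 47 mm in y of its middle, 18-30 mm up); reacher flat on the bench (within 8 mm, 0.1 rad), at rest, trigger back out (3 mm), its handle and jaw middles 5 mm or more before the riser's front edge (x of transformer_center in the frame of tray_green between -0.052 and 0.052 m and y of transformer_center in the frame of tray_green between -0.047 and 0.047 m and height (world z) of transformer_center between 0.018 and 0.03 m and angle between transformer_center's own z axis and vertical below 0.15 rad and linear speed of each of transformer, reacher below 0.02 m/s and height (world z) of reacher below 0.008 m and angle between reacher's own z axis and vertical below 0.1 rad and x of each of jaw_mid, reacher in the frame of shelf below -0.005 m and value of joint trigger_plate below 0.003 m); the robot touches nothing.
It fails at once if a bystander is moved more than 30 mm (distance of any of coil, spool, heatsink, capacitor, screwdriver, pocket_meter from where it was at the start of the episode above 0.03 m).
It fails at once if the transformer is dropped: it moves faster than 0.6 m/s (a fall of about 18 mm) with neither fingers nor jaws holding it (linear speed of transformer above 0.6 m/s and contact force between transformer and the fingers below 0.05 N and contact force between transformer and reacher below 0.05 N).
It fails at once if the transformer is tipped over (more than 0.8 rad) (angle between transformer_center's own z axis and vertical above 0.8 rad).
It also fails if it takes over 69 s, if anything falls off the work surface, if the arm or the gripper's body presses on something with over 40 N, if the wrist force passes 120 N, or if a joint passes its speed limit or range.

### The arm

A 6-joint arm with a two-finger parallel gripper is mounted at the origin on the work surface. World frame = base frame: x ahead of the robot, y to its left, z up, the work surface at z = 0. Lengths are in m, angles in degrees, forces in N, time in s.
With the tool pointing down it reaches from about 0.275 to 0.75 m from the base axis. Payload 10.2 kg.
Tool frame: the origin (TCP) lies midway between the tips of the shut fingers; the grasp point (between the pads) lies bot.tcp_to_grasp behind it (bot.tcp_to_grasp is the distance from the TCP to the grasp point, in m); y points along the fingers, z is the direction in which the jaws open and shut, and the axes are right-handed (so a half turn about y gives the same grasp; the last joint's range is limited). The gripper opens to 85 mm and grips with 20 to 120 N. Pads are 22 mm wide; open, the fingers measure 114 mm over their backs; the gripper's body (76 mm by 85 mm) begins 54 mm behind the grasp point. The pads swing forward as they close: fully open they stand 13 mm farther back than shut.
Start: joints at [60.252, 17.928, 85.812, -0, 76.261, -12.8], TCP at [0.153, 0.502, 0.231] pointing down, gripper open.
Joint ranges: [-168.41, 168.41], [-55.51, 124.54], [10.69, 146.95], [-70.63, 250.63], [1, 178], [-165.06, 165.06]. Speed limits (degrees/s): [136.94, 136.94, 172.46, 180, 180, 180].

### API

Orientations are given as [roll, pitch, yaw] about the fixed x, y, z axes, in that order (R = Rz(yaw) Ry(pitch) Rx(roll)).
In Python, from station import bot gives the robot as it stands.
- The arm moves only by the tool apply_moves, never from a script. Its argument "motion" is a list of rows, each an object with "gripper": the finger opening in cm, from 0 to 8.54; "dp": the shift along the tool's x, y, z in cm, a list of three; "turn": the turn, a rotation vector about the tool's x, y, z in degrees, a list of three. In form: [{"gripper": gripper, "dp": [dx, dy, dz], "turn": [wx, wy, wz]}, ...]. A call has 1 to 8 rows; each row is the pose to reach, as a shift and turn from the pose measured when the call began, along the tool's axes at that moment; what a row does not reach only later rows make up. A row lasts 1/8 s, in which the tool goes at most 62.5 mm and 10.7 degrees, less where a joint would pass 70% of its speed; a pose out of reach is approached as far as the arm can. A call with a gripper value outside its range is refused whole. The fingers move at their own pace and stop on an object; "newtons" is the grip in N (left out, the last holds). Time passes only in rows, so rows that repeat a pose let the fingers close. It gives the time, the measured TCP pose, the force and the opening at its end, in the units of the state.
- bot.state(): the state, without advancing time (a new reading comes with each control period).
- bot.snapshot(name): name is "side" or "top" or "wrist"; returns a dict with "img" (384x512x3 uint8, red, green, blue), "range_z" (384x512 float32, m along the optical axis (not along the pixel's ray), 0 where there is no reading), "camera_matrix" (3x3 intrinsics, pixels), "rvec" (rotation vector, rad) and "tvec" (3), from world to camera coordinates, as OpenCV has them; the wrist camera has in their place "T_tool_cam" (4x4, takes a point from camera to tool coordinates, whose origin is the TCP and whose axes are the tool frame's). Camera axes: x right, y down, z forward; pixel columns grow to the right and rows downward; lengths in m; the calibration is good to about 2 mm. A picture is of the moment at which its call begins: read the wrist's pose just before it.
- bot.finish_job(): hands the job in, once; it reports no verdict.
Trained networks look in the newest picture that a camera, given by its name, has taken for a name from the list of things; names that differ only in an ending like _2 or _b are one class to them, and where a whole thing is asked for, a point or a joint stands for the part that bears it (a point fixed in the world has none). Each returns a list of dicts, best first, with "score" (0 to 1); they miss things now and then, are a little off and sometimes report something else, mostly with a low value. They report only what shows in the picture. A call takes as long as a camera call. They do not tell look-alikes from the thing itself.
- bot.search_frame(name, camera): "rect" ([left, top, right, bottom] in pixels, round what is visible of it).
- bot.mark_of(name, camera): "centre" ([column, row] in pixels: a listed point, or the origin of a listed thing).
The state is a dict: "t": time; "q": joint angles; "joint_vel": joint speeds; "joint_torque": joint torques, N m; "tool_pos": TCP position; "orientation": TCP orientation; "wrist_force": force on the tool from outside, world axes, zero at the start; "moment": the same for the moment, N m; "opening": finger opening in m.
Only numpy, scipy, OpenCV 4.12 (cv2) and the standard library are available. Lean on these libraries where they do the work, as an engineer would, in place of code of your own. Each camera call takes 0.05 s, during which the arm holds its last target.

## Working session

There is one attempt and no reset: what is moved stays moved. The work goes in short steps, Python scripts to look and compute and a tool call to move; the robot and the scene stay as the last step left them, time stands still between calls to the robot, and variables do not carry over. Pictures are saved under pics/ and viewed, and the job is handed in when it is done.

Besides the shell and the picture viewer there is one more tool, called after ">>>" as name(argument=value, ...), one argument or row to a line, values as JSON. apply_moves: Moves the arm, as the interface text tells. Its arguments: {"type":"object","properties":{"motion":{"type":"array"},"newtons":{"type":"number"}},"required":["motion"]}

```bash
ls; mkdir -p pics; cat > h.py <<'E'
import numpy as np, cv2
from station import bot
from scipy.spatial.transform import Rotation as R
def snap(n,save=None):
    s=bot.snapshot(n)
    if save: cv2.imwrite('pics/'+save+'.png',s['img'][:,:,::-1])
    return s
def world(s,u,v,z=None):
    """pixel -> world using depth, or plane height z"""
    K=s['camera_matrix']
    if 'rvec' in s:
        Rm=cv2.Rodrigues(np.array(s['rvec'],float))[0]; t=np.array(s['tvec'],float).reshape(3)
        Rc=Rm.T; c=-Rm.T@t
    else:
        st=s['state']; T=np.eye(4); T[:3,:3]=R.from_euler('xyz',st['orientation'],degrees=True).as_matrix(); T[:3,3]=st['tool_pos']
        W=T@np.array(s['T_tool_cam']); Rc=W[:3,:3]; c=W[:3,3]
    d=Rc@(np.linalg.inv(K)@np.array([u,v,1.0]))
    if z is None:
        return c+d*s['range_z'][int(round(v)),int(round(u))]
    return c+d*(z-c[2])/d[2]
E
python3 - <<'E'
from h import *
st=bot.state(); print(st); print(bot.tcp_to_grasp)
for n in ['top','side']:
    s=snap(n,n+'0')
    for o in ['reacher_grip','jaw_mid','jaw_left','jaw_right','reacher','transformer_center','shelf','tray_green','tray_grey','coil','spool','heatsink','capacitor','screwdriver','pocket_meter']:
        for f in bot.mark_of(o,n)[:2]:
            u,v=f['centre']; print(n,o,round(f['score'],2),np.round([u,v]),np.round(world(s,u,v),3),np.round(world(s,u,v,0.),3))
E
```

```text
pics
{'t': 0.0, 'q': array([ 6.02523308e+01,  1.79582652e+01,  8.58540243e+01, -2.67991505e-04,
        7.62628885e+01, -1.28002841e+01]), 'joint_vel': array([-0.00517114, -0.01709961, -0.01396134,  0.01359652, -0.12981092,
       -0.02727485]), 'joint_torque': array([ 4.01855423e-04, -4.12267900e+01, -2.59743690e+01, -1.04033415e-04,
        4.12818903e-03, -1.30165310e-05]), 'tool_pos': array([0.15291466, 0.50195828, 0.23074552]), 'orientation': array([-9.00733674e+01,  1.64021667e-02, -1.69473318e+01]), 'wrist_force': array([-0.19267968, -0.80425976,  0.65437156]), 'moment': array([ 0.02236627, -0.0713864 , -0.05962256]), 'opening': 0.08548402149524861}
0.0187
top reacher_grip 0.57 [257. 179.] [ 0.514 -0.096  0.002] [ 0.514 -0.096  0.   ]
top reacher_grip 0.23 [232. 184.] [ 0.487 -0.015  0.042] [ 0.497 -0.012  0.   ]
top jaw_mid 0.66 [215. 170.] [0.542 0.048 0.003] [0.542 0.048 0.   ]
top jaw_left 0.63 [232. 185.] [ 0.484 -0.015  0.034] [ 0.492 -0.013  0.   ]
top jaw_right 0.65 [237. 169.] [ 0.548 -0.026  0.005] [ 0.55  -0.026  0.   ]
top jaw_right 0.6 [137. 190.] [0.467 0.311 0.0
[... 1437 characters left out ...]
0.005] [ 0.418 -0.33   0.   ]
side tray_grey 0.85 [234. 150.] [0.48  0.27  0.022] [0.481 0.296 0.   ]
side tray_grey 0.35 [230. 258.] [ 0.409 -0.342  0.003] [ 0.409 -0.34   0.   ]
side coil 0.6 [233. 151.] [0.472 0.269 0.016] [0.473 0.289 0.   ]
side spool 0.7 [272. 185.] [ 0.627  0.035 -0.004] [0.626 0.031 0.   ]
side heatsink 0.49 [260. 129.] [0.622 0.422 0.018] [0.626 0.446 0.   ]
side capacitor 0.58 [283. 279.] [ 0.588 -0.468  0.024] [ 0.592 -0.454  0.   ]
side screwdriver 0.83 [241. 292.] [ 0.436 -0.498  0.021] [ 0.436 -0.486 -0.   ]
side pocket_meter 0.64 [221. 130.] [0.426 0.438 0.02 ] [0.426 0.465 0.   ]
side pocket_meter 0.26 [247. 206.] [ 0.503 -0.091  0.007] [ 0.503 -0.085  0.   ]
```

```bash
python3 - <<'E'
import cv2
for n,r in [('top',(70,90,420,310)),('side',(130,80,380,320))]:
    i=cv2.imread(f'pics/{n}0.png'); x0,y0,x1,y1=r
    c=cv2.resize(i[y0:y1,x0:x1],None,fx=2.28,fy=2.28,interpolation=cv2.INTER_CUBIC); cv2.imwrite(f'pics/{n}0c.png',c); print(c.shape)
E
```

```text
(502, 798, 3)
(547, 570, 3)
```

View pics/top0c.png

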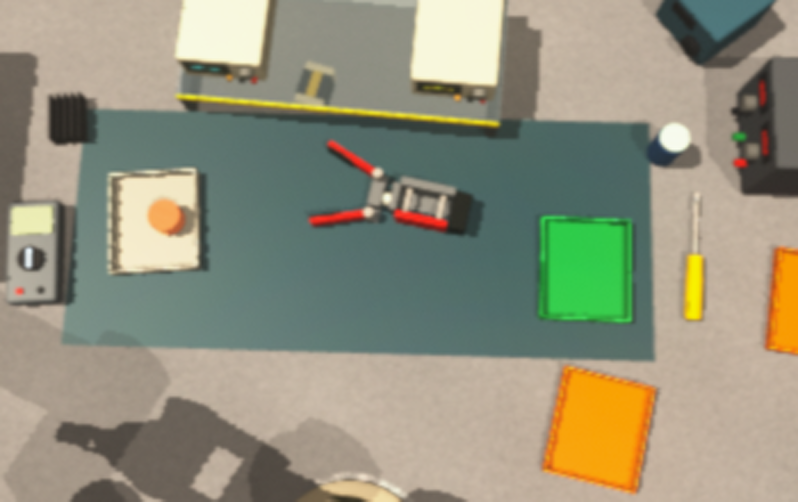

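View pics/side0c.png

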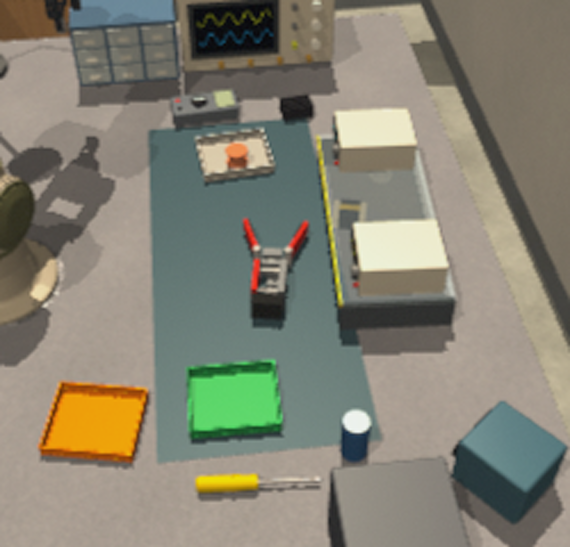

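The top view shows the reacher pointing left (world +y), with its handle near crop pixel (430,200). The transformer is under the clear deck at (315,83). The green tray is at (587,268) and the yellow line is the riser's front edge. I'll take the wrist camera over the reacher next.

```bash
cat >> h.py <<'E'
def go(p,yaw,roll=-90,pitch=0):
    st=bot.state(); C=R.from_euler('xyz',st['orientation'],degrees=True); T=R.from_euler('xyz',[roll,pitch,yaw],degrees=True)
    dp=C.inv().apply(np.array(p)-st['tool_pos'])*100
    tr=(C.inv()*T).as_rotvec(degrees=True)
    n=max(np.linalg.norm(dp)/6.25,np.linalg.norm(tr)/10.7)
    print('t',round(st['t'],2),'pos',np.round(st['tool_pos'],4),'ori',np.round(st['orientation'],1),'F',np.round(st['wrist_force'],1),'open',round(st['opening'],4))
    print('dp',np.round(dp,2),'turn',np.round(tr,2),'rows',round(n,1))
def wsnap(save=None):
    st=bot.state(); s=snap('wrist',save); s['state']=st; return s
E
python3 -c "
from h import *
go([.47,-.08,.33],-102)"
```

```text
t 1.6 pos [0.1531 0.5022 0.2313] ori [-90.   -0.  -16.9] F [-0.   0.3 -0.6] open 0.0855
dp [ 47.29  -9.87 -46.45] turn [-0.   85.05 -0.  ] rows 10.7
```

>>> apply_moves(
  motion=[
    {"gripper": 8.5,"dp": [4,-5,-4],"turn": [0,8,0]},
    {"gripper": 8.5,"dp": [8,-9.9,-8],"turn": [0,16,0]},
    {"gripper": 8.5,"dp": [12,-9.9,-12],"turn": [0,24,0]},
    {"gripper": 8.5,"dp": [16,-9.9,-16],"turn": [0,32,0]},
    {"gripper": 8.5,"dp": [20,-9.9,-20],"turn": [0,40,0]},
    {"gripper": 8.5,"dp": [24,-9.9,-24],"turn": [0,48,0]},
    {"gripper": 8.5,"dp": [28,-9.9,-28],"turn": [0,56,0]},
    {"gripper": 8.5,"dp": [32,-9.9,-32],"turn": [0,64,0]},
  ],
)

```text
t: 2.6
tool_pos: [0.3664, 0.101, 0.3306]
orientation: [-89.9, -0.0, -81.2]
wrist_force: [0.2, 0.4, -0.3]
opening: 0.0847
```

```bash
python3 -c "
from h import *
go([.47,-.08,.33],-102)"
```

```text
t 2.6 pos [0.3664 0.101  0.3306] ori [-89.9  -0.  -81.2] F [ 0.2  0.4 -0.3] open 0.0847
dp [19.47  0.06  7.48] turn [-6.000e-02  2.077e+01 -1.000e-02] rows 3.3
```

>>> apply_moves(
  motion=[
    {"gripper": 8.5,"dp": [5,0,2],"turn": [0,5,0]},
    {"gripper": 8.5,"dp": [10,0,4],"turn": [0,10,0]},
    {"gripper": 8.5,"dp": [15,0,6],"turn": [0,16,0]},
    {"gripper": 8.5,"dp": [19.5,0,7.5],"turn": [0,20.8,0]},
    {"gripper": 8.5,"dp": [19.5,0,7.5],"turn": [0,20.8,0]},
  ],
)

```text
t: 3.22
tool_pos: [0.4709, -0.0825, 0.3297]
orientation: [-90.0, 0.0, -102.3]
wrist_force: [-0.4, 1.3, 0.2]
opening: 0.0853
```

```bash
python3 - <<'E'
from h import *
s=wsnap('w1'); go([.47,-.08,.33],-102)
for o in ['reacher_grip','jaw_mid','jaw_left','jaw_right','transformer_center','transformer','shelf']:
    for f in bot.mark_of(o,'wrist')[:2]:
        u,v=f['centre']; print(o,round(f['score'],2),np.round([u,v]),np.round(world(s,u,v),3),np.round(world(s,u,v,.02),3))
E
```

```text
t 3.27 pos [ 0.4703 -0.0811  0.3302] ori [ -90.     0.  -102.1] F [-0.4  0.2 -0.9] open 0.0848
dp [-0.1   0.02 -0.06] turn [ 0.01 -0.11 -0.04] rows 0.0
reacher_grip 0.97 [274. 146.] [ 0.507 -0.099  0.008] [ 0.507 -0.097  0.02 ]
jaw_mid 0.73 [338.  35.] [0.628 0.04  0.001] [0.622 0.038 0.02 ]
jaw_mid 0.48 [249. 272.] [ 0.417 -0.325  0.004] [ 0.42  -0.314  0.02 ]
jaw_left 0.79 [250.  94.] [ 0.487 -0.012  0.039] [ 0.487 -0.012  0.02 ]
jaw_right 0.59 [288.  89.] [ 0.543 -0.018  0.009] [ 0.542 -0.018  0.02 ]
transformer_center 0.18 [280. 334.] [ 0.447 -0.488 -0.001] [ 0.448 -0.467  0.02 ]
shelf 0.85 [341.  32.] [0.633 0.042 0.002] [0.627 0.041 0.02 ]
shelf 0.19 [272. 145.] [ 0.505 -0.098  0.006] [ 0.504 -0.095  0.02 ]
```

View pics/w1.png

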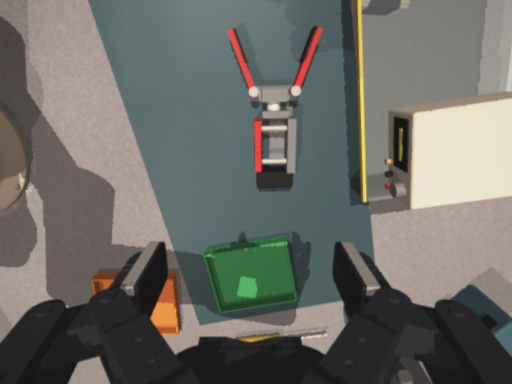

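The wrist view shows the reacher clearly, with the handle at about (274,146) and the jaws up at (235-320,30). I'll refine its pose from the point cloud.

```bash
cat >> h.py <<'E'
def cloud(s):
    K=s['camera_matrix']; d=s['range_z']; H,W=d.shape
    u,v=np.meshgrid(np.arange(W),np.arange(H))
    P=np.stack([(u-K[0,2])/K[0,0]*d,(v-K[1,2])/K[1,1]*d,d],-1)
    if 'rvec' in s:
        Rm=cv2.Rodrigues(np.array(s['rvec'],float))[0]; t=np.array(s['tvec'],float).reshape(3)
        Q=(P-t)@Rm
    else:
        st=s['state']; T=np.eye(4); T[:3,:3]=R.from_euler('xyz',st['orientation'],degrees=True).as_matrix(); T[:3,3]=st['tool_pos']
        W_=T@np.array(s['T_tool_cam']); Q=P@W_[:3,:3].T+W_[:3,3]
    Q[d==0]=np.nan
    return Q
E
python3 - <<'E'
from h import *
s=wsnap(); Q=cloud(s); im=s['img'].astype(int)
reg=np.zeros(Q.shape[:2],bool); reg[105:195,245:305]=1
z=Q[...,2]
m=reg&(z>.04)&(z<.06); print(m.sum(), np.nanmedian(z[m]))
pts=Q[m][:,:2].astype(np.float32); print(cv2.minAreaRect(pts))
red=reg&(im[...,0]>130)&(im[...,1]<80)&(z>.035)
p=Q[red][:,:2].astype(np.float32); print('red',len(p),cv2.minAreaRect(p),p.mean(0))
bench=(abs(z)<.01); print('bench z',np.nanmedian(z[bench]))
# handle section
for ang in [78,80,82,84,86,88]:
    a=np.radians(ang);x=np.array([np.cos(a),np.sin(a)]);y=np.array([-x[1],x[0]])
    L=(pts-[.507,-.097])@np.stack([x,y],1); print(ang,np.round(np.percentile(L,[1,99],axis=0)*1000,1).tolist(), np.round(np.percentile((p-[.507,-.097])@y,[2,50,98])*1000,1))
# shelf edge: yellow
yl=(im[...,0]>180)&(im[...,1]>150)&(im[...,2]<90); yl[:, :340]=0; yl[:, 372:]=0
q=Q[yl]; q=q[(q[:,2]>.04)&(q[:,2]<.09)]; print('yellow',len(q),np.round(np.median(q,0),3)); print(np.round(np.polyfit(q[:,1],q[:,0],1),4),q[:,1].min(),q[:,1].max())
E
```

```text
1407 0.0488994997662896
((0.5043002963066101, -0.10315974056720734), (0.10516656190156937, 0.05961752310395241), 78.37642669677734)
red 360 ((0.48157840967178345, -0.08741822838783264), (0.07851412892341614, 0.00927817728370428), 78.86763000488281) [ 0.4820972  -0.08509543]
bench z 0.0003318473373795927
78 [[-58.6, -27.7], [44.9, 31.3]] [22.  26.8 31.4]
80 [[-58.6, -28.0], [44.2, 31.4]] [21.7 26.6 31.7]
82 [[-58.5, -28.7], [44.1, 31.6]] [20.7 26.3 32.3]
84 [[-59.0, -30.1], [43.9, 32.7]] [19.6 26.  32.8]
86 [[-59.4, -31.5], [44.5, 33.8]] [18.2 25.6 33.5]
88 [[-59.4, -32.7], [45.1, 35.1]] [16.9 25.2 34.1]
yellow 298 [ 0.631 -0.011  0.07 ]
[0.0674 0.632 ] -0.19608765970980235 0.06988488633493453
```

```bash
python3 - <<'E'
from h import *
go([.55,.04,.33],-102)
s=snap('top'); Q=cloud(s)
print(np.round(Q[118:134:2,200:218:3,2],3))
E
```

```text
t 3.67 pos [ 0.4701 -0.0797  0.3309] ori [ -89.9    0.  -102. ] F [0.6 0.2 0.2] open 0.0852
dp [-13.37   0.1    5.33] turn [-0.08  0.03 -0.01] rows 2.3
[[0.071 0.068 0.073 0.071 0.072 0.072]
 [0.068 0.072 0.071 0.077 0.075 0.075]
 [0.069 0.067 0.066 0.065 0.07  0.072]
 [0.071 0.073 0.068 0.072 0.068 0.069]
 [0.073 0.069 0.071 0.072 0.072 0.07 ]
 [0.073 0.072 0.065 0.063 0.067 0.068]
 [0.068 0.075 0.068 0.07  0.067 0.071]
 [0.071 0.066 0.07  0.07  0.075 0.635]]
```

>>> apply_moves(
  motion=[
    {"gripper": 8.5,"dp": [-4.5,0,1.8],"turn": [0,0,0]},
    {"gripper": 8.5,"dp": [-9,0,3.6],"turn": [0,0,0]},
    {"gripper": 8.5,"dp": [-13.4,0,5.3],"turn": [0,0,0]},
    {"gripper": 8.5,"dp": [-13.4,0,5.3],"turn": [0,0,0]},
    {"gripper": 8.5,"dp": [-13.4,0,5.3],"turn": [0,0,0]},
  ],
)

```text
t: 4.35
tool_pos: [0.5496, 0.04, 0.3308]
orientation: [-89.9, -0.0, -102.0]
wrist_force: [0.0, -0.2, -0.3]
opening: 0.0851
```

```bash
python3 - <<'E'
from h import *
s=wsnap('w2'); go([.47,-.08,.33],-102)
for o in ['transformer_center','transformer','spool','shelf','jaw_mid']:
    for f in bot.mark_of(o,'wrist')[:2]:
        u,v=f['centre']; print(o,round(f['score'],2),np.round([u,v]),np.round(world(s,u,v,.0),3),np.round(world(s,u,v,.02),3))
im=s['img'].astype(int);Q=cloud(s)
yl=(im[...,0]>180)&(im[...,1]>150)&(im[...,2]<90)
q=Q[yl]; q=q[(q[:,2]>.055)&(q[:,2]<.085)]
A=np.polyfit(q[:,1],q[:,0],1); r=abs(q[:,0]-np.polyval(A,q[:,1])); q=q[r<.006]; print(len(q),np.polyfit(q[:,1],q[:,0],1),q[:,1].min(),q[:,1].max())
import pickle; pickle.dump(s,open('w2.pkl','wb'))
E
```

```text
t 4.4 pos [0.5495 0.0396 0.331 ] ori [ -89.9   -0.  -102. ] F [ 0.1 -0.5 -0.1] open 0.0851
dp [13.35  0.1  -5.28] turn [-0.08 -0.02  0.  ] rows 2.3
transformer_center 0.45 [258. 176.] [ 0.551 -0.023  0.   ] [ 0.551 -0.017  0.02 ]
shelf 0.86 [300. 128.] [0.634 0.041 0.   ] [0.631 0.045 0.02 ]
238 [0.06433513 0.63129987] -0.1898364660533343 0.2043579973045495
```

View pics/w2.png

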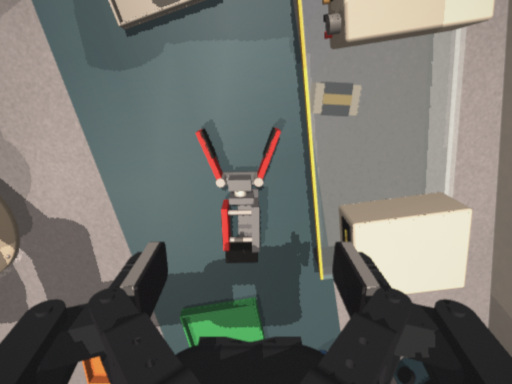

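The transformer shows clearly through the deck at about (338,99).

```bash
python3 - <<'E'
from h import *
import pickle
s=pickle.load(open('w2.pkl','rb'))
c=s['img'][65:135,295:385,::-1]; cv2.imwrite('pics/w2c.png',cv2.resize(c,None,fx=8,fy=8,interpolation=cv2.INTER_CUBIC))
E
```

```text
(no output)
```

View pics/w2c.png

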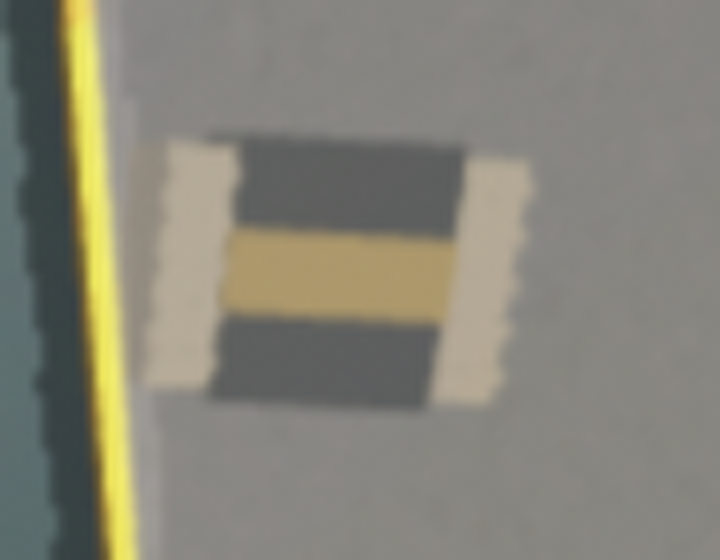

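```bash
python3 - <<'E'
from h import *
import pickle
s=pickle.load(open('w2.pkl','rb'))
def w(x,y,z): return world(s,(x+.5)/8-.5+295,(y+.5)/8-.5+65,z)
c=[w(*p,.04)[:2] for p in [(165,142),(533,160),(490,405),(145,387)]]
k=[w(*p,.04)[:2] for p in [(240,137),(465,148),(430,408),(208,400)]]
for q in (c,k):
    q=np.array(q); print(np.round(q,4).tolist(),'mean',q.mean(0)); 
    for i in range(4):
        d=q[(i+1)%4]-q[i]; print(round(np.linalg.norm(d)*1000,1),round(np.degrees(np.arctan2(d[1],d[0])),1))
for f in bot.search_frame('spool','side')[:2]: print(f)
E
```

```text
[[0.658, 0.1064], [0.7208, 0.09], [0.7095, 0.0495], [0.6487, 0.0657]] mean [0.68426501 0.07791347]
64.9 -14.6
42.1 -105.6
62.8 165.1
41.8 77.2
[[0.671, 0.1045], [0.7093, 0.0945], [0.6988, 0.0512], [0.6596, 0.061]] mean [0.68466877 0.07782482]
39.6 -14.6
44.5 -103.7
40.4 166.0
45.0 75.3
{'rect': [237.4, 177.9, 268.0, 223.5], 'score': 0.31}
```

Measured transformer centre is (0.6845, 0.078) with yaw −14.7°, and its 64×44 mm size agrees with the description. Reacher grip is (0.507, −0.091) with yaw 78.6°. Now I'll go and grasp it.

```bash
python3 - <<'E'
from h import *
go([.5068,-.0914,.12],-101.4);go([.5068,-.0914,.008],-101.4)
E
```

```text
t 4.7 pos [0.5497 0.0398 0.3311] ori [ -89.9    0.  -102. ] F [-0.5 -0.4 -0.2] open 0.0853
dp [13.73 21.11 -1.49] turn [-0.09 -0.63 -0.01] rows 4.0
t 4.7 pos [0.5497 0.0398 0.3311] ori [ -89.9    0.  -102. ] F [-0.5 -0.4 -0.2] open 0.0853
dp [13.73 32.31 -1.51] turn [-0.09 -0.63 -0.01] rows 5.6
```

>>> apply_moves(
  motion=[
    {"gripper": 8.5,"dp": [4,4,-0.5],"turn": [0,-0.6,0]},
    {"gripper": 8.5,"dp": [8,8,-1],"turn": [0,-0.6,0]},
    {"gripper": 8.5,"dp": [12,12,-1.5],"turn": [0,-0.6,0]},
    {"gripper": 8.5,"dp": [13.7,17,-1.5],"turn": [0,-0.6,0]},
    {"gripper": 8.5,"dp": [13.7,21,-1.5],"turn": [0,-0.6,0]},
    {"gripper": 8.5,"dp": [13.7,21,-1.5],"turn": [0,-0.6,0]},
  ],
)

```text
t: 5.45
tool_pos: [0.5054, -0.091, 0.1193]
orientation: [-90.2, 0.1, -101.5]
wrist_force: [0.2, 0.6, -0.4]
opening: 0.0849
```

```bash
python3 - <<'E'
from h import *
s=wsnap('w3')
go([.5068,-.0914,.008],-101.4)
E
```

```text
t 5.5 pos [ 0.5067 -0.0912  0.1214] ori [ -90.     0.  -101.4] F [-0.3 -0.  -0. ] open 0.0855
dp [ 0.02 11.34  0.  ] turn [-0.04 -0.04 -0.02] rows 1.8
```

View pics/w3.png

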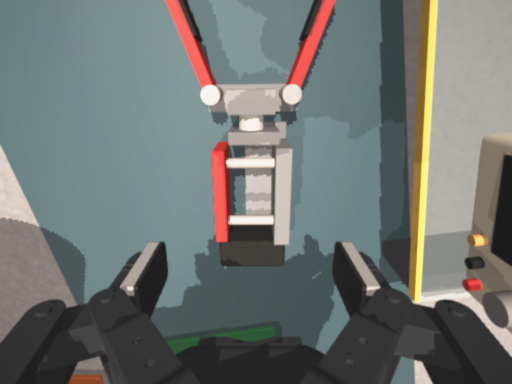

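The view shows the handle upright in the image, centred between the fingers at column 252. Descending now.

>>> apply_moves(
  motion=[
    {"gripper": 8.5,"dp": [0,4,0],"turn": [0,0,0]},
    {"gripper": 8.5,"dp": [0,8,0],"turn": [0,0,0]},
    {"gripper": 8.5,"dp": [0,10.5,0],"turn": [0,0,0]},
    {"gripper": 8.5,"dp": [0,11.3,0],"turn": [0,0,0]},
    {"gripper": 8.5,"dp": [0,11.3,0],"turn": [0,0,0]},
  ],
)

```text
t: 6.12
tool_pos: [0.5077, -0.0914, 0.0097]
orientation: [-89.8, -0.0, -101.4]
wrist_force: [-0.1, 0.1, -0.3]
opening: 0.0849
```

```bash
python3 - <<'E'
from h import *
s=wsnap('w4')
go([.5068,-.0914,.008],-101.4)
E
```

```text
t 6.17 pos [ 0.5078 -0.0915  0.01  ] ori [ -89.8   -0.  -101.4] F [-0.7 -0.5 -0.3] open 0.0849
dp [ 0.01  0.2  -0.1 ] turn [-0.19 -0.03  0.01] rows 0.0
```

View pics/w4.png

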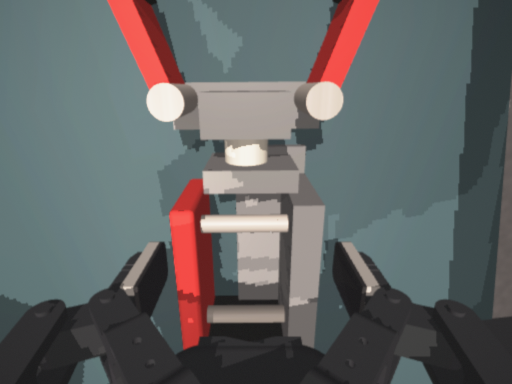

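>>> apply_moves(
  motion=[
    {"gripper": 6.5,"dp": [0,0.2,-0.1],"turn": [0,0,0]},
    {"gripper": 5.7,"dp": [0,0.2,-0.1],"turn": [0,0,0]},
    {"gripper": 5.7,"dp": [0,0.2,-0.1],"turn": [0,0,0]},
    {"gripper": 5.7,"dp": [0,0.2,-0.1],"turn": [0,0,0]},
  ],
  newtons=40,
)

```text
t: 6.68
tool_pos: [0.5085, -0.0918, 0.0095]
orientation: [-89.6, -0.0, -101.4]
wrist_force: [2.9, 0.4, 6.5]
opening: 0.0573
```

```bash
python3 - <<'E'
from h import *
go([.5,-.08,.05],-101.4)
E
```

```text
t 6.67 pos [ 0.5085 -0.0918  0.0095] ori [ -89.6   -0.  -101.4] F [2.9 0.4 6.5] open 0.0573
dp [-0.99 -4.06 -1.04] turn [-0.45 -0.03  0.04] rows 0.7
```

>>> apply_moves(
  motion=[
    {"gripper": 5.7,"dp": [0,-1.5,0],"turn": [0,0,0]},
    {"gripper": 5.7,"dp": [0,-3,-2],"turn": [0,0,0]},
    {"gripper": 5.7,"dp": [0,-3,-4],"turn": [0,4,0]},
    {"gripper": 5.7,"dp": [0,-3,-6],"turn": [0,12,0]},
    {"gripper": 5.7,"dp": [0,-3,-6],"turn": [0,20,0]},
    {"gripper": 5.7,"dp": [0,-3,-6],"turn": [0,28,0]},
    {"gripper": 5.7,"dp": [0,-3,-6],"turn": [0,36,0]},
    {"gripper": 5.7,"dp": [0,-3,-6],"turn": [0,44,0]},
  ],
)

```text
t: 7.68
tool_pos: [0.4495, -0.0799, 0.0399]
orientation: [-89.6, 0.3, -145.7]
wrist_force: [1.2, 0.9, -3.0]
opening: 0.0572
```

```bash
python3 - <<'E'
from h import *
s=wsnap('w5')
go([.452,.139,.035],165.3)
E
```

```text
t 7.72 pos [ 0.4495 -0.0799  0.0398] ori [ -89.6    0.3 -146. ] F [-0.  -0.4 -3.5] open 0.0571
dp [-12.45   0.43 -18.01] turn [-0.22 48.7  -0.43] rows 4.6
```

View pics/w5.png

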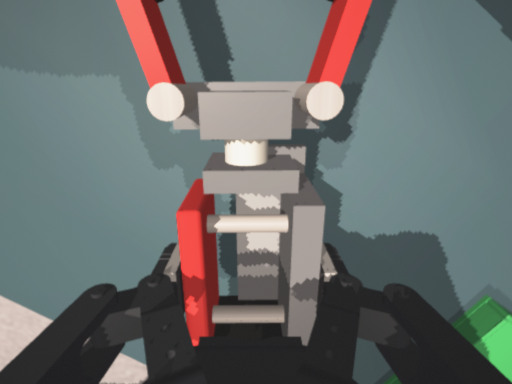

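>>> apply_moves(
  motion=[
    {"gripper": 5.7,"dp": [0,0,0],"turn": [0,10,0]},
    {"gripper": 5.7,"dp": [-1,0,-2],"turn": [0,20,0]},
    {"gripper": 5.7,"dp": [-4,0,-5.5],"turn": [0,29,0]},
    {"gripper": 5.7,"dp": [-7,0,-9.5],"turn": [0,38,0]},
    {"gripper": 5.7,"dp": [-9.5,0,-13.5],"turn": [0,46,0]},
    {"gripper": 5.7,"dp": [-12,0,-17.5],"turn": [0,48.7,0]},
    {"gripper": 5.7,"dp": [-12,0,-17.5],"turn": [0,48.7,0]},
    {"gripper": 5.7,"dp": [-12,0,-17.5],"turn": [0,48.7,0]},
  ],
)

```text
t: 8.72
tool_pos: [0.4511, 0.1321, 0.0397]
orientation: [-90.0, 0.5, 165.4]
wrist_force: [0.2, -0.5, -2.6]
opening: 0.057
```

```bash
python3 - <<'E'
from h import *
s=wsnap('w6')
import pickle; pickle.dump(s,open('w6.pkl','wb'))
go([.4506,.132,.012],165.3)
snap('top','top6');
E
```

```text
t 8.78 pos [0.4512 0.1317 0.0396] ori [-90.    0.5 165.3] F [ 0.2  0.5 -2.8] open 0.0573
dp [ 0.09  2.76 -0.02] turn [-0.03  0.03 -0.48] rows 0.4
```

View pics/w6.png

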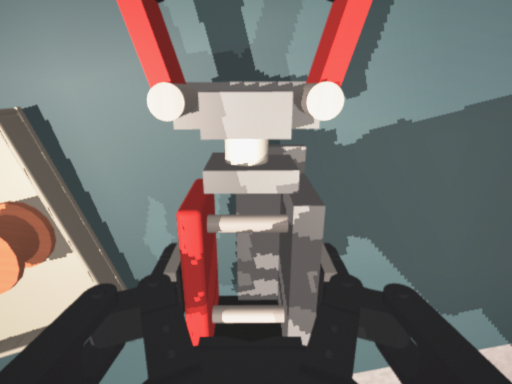

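View pics/top6.png

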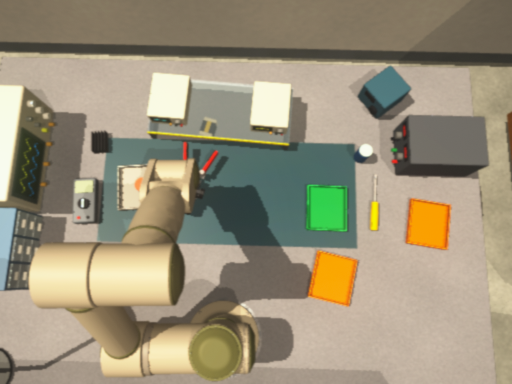

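```bash
python3 - <<'E'
from h import *
import pickle
s=pickle.load(open('w6.pkl','rb'))
a=world(s,165,101);b=world(s,325,101);m=(a+b)/2;print(a,b,m)
d=a-b;ang=np.degrees(np.arctan2(-d[0],d[1]));print(np.linalg.norm(d),ang)
C=np.array([.6845,.0779]);x=np.array([np.cos(np.radians(-14.7)),np.sin(np.radians(-14.7))]);y=np.array([-x[1],x[0]])
print('pivot mid rel transformer along/lat',(m[:2]-C)@x,(m[:2]-C)@y)
t=s['state']['tool_pos'][:2];print('tcp',(t-C)@x,(t-C)@y)
print([ (o['score'],world(s,*o['centre'],.03)) for o in bot.mark_of('reacher_grip','wrist')[:1]])
E
```

```text
[0.53399808 0.14309041 0.06992275] [0.51876324 0.08495463 0.06823914] [0.52638066 0.11402252 0.06908094]
0.06012241252274455 -14.68451076848806
pivot mid rel transformer along/lat -0.1621101145392127 -0.005183888567164098
tcp -0.23949105905575985 -0.006807152151678477
[]
```

>>> apply_moves(
  motion=[
    {"gripper": 5.7,"dp": [0,1.4,0],"turn": [0,0,-0.5]},
    {"gripper": 5.7,"dp": [0,2.7,0],"turn": [0,0,-0.5]},
    {"gripper": 5.7,"dp": [-1.5,2.7,0],"turn": [0,0,-0.5]},
    {"gripper": 5.7,"dp": [-3,2.7,0],"turn": [0,0,-0.5]},
    {"gripper": 5.7,"dp": [-4.5,2.7,0],"turn": [0,0,-0.5]},
    {"gripper": 5.7,"dp": [-6,2.7,0],"turn": [0,0,-0.5]},
    {"gripper": 5.7,"dp": [-7,2.7,0],"turn": [0,0,-0.5]},
    {"gripper": 5.7,"dp": [-7,2.7,0],"turn": [0,0,-0.5]},
  ],
)

```text
t: 9.88
tool_pos: [0.5192, 0.1133, 0.0124]
orientation: [-90.0, -0.1, 165.2]
wrist_force: [-0.0, -0.2, -4.0]
opening: 0.0574
```

```bash
python3 - <<'E'
from h import *
s=wsnap('w7'); snap('side','side7'); s=snap('top','top7')
go([.5473,.1066,.0125],165.3)
i=cv2.imread('pics/top7.png');cv2.imwrite('pics/top7c.png',cv2.resize(i[100:180,150:270],None,fx=6,fy=6,interpolation=cv2.INTER_CUBIC))
i=cv2.imread('pics/side7.png');cv2.imwrite('pics/side7c.png',cv2.resize(i[120:240,210:350],None,fx=5,fy=5,interpolation=cv2.INTER_CUBIC))
E
```

```text
t 10.03 pos [0.5186 0.1137 0.0128] ori [-9.000e+01 -1.000e-01  1.653e+02] F [-0.4 -0.1 -2.8] open 0.0577
dp [-2.96  0.03 -0.04] turn [-0.04 -0.04  0.08] rows 0.5
```

View pics/top7c.png

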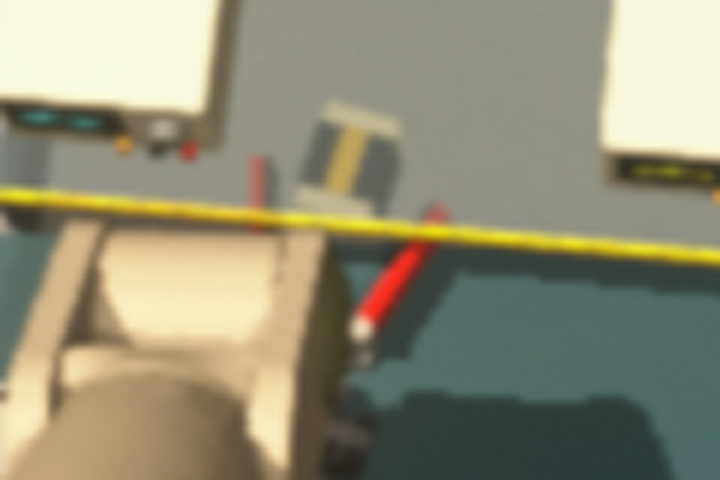

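View pics/side7c.png

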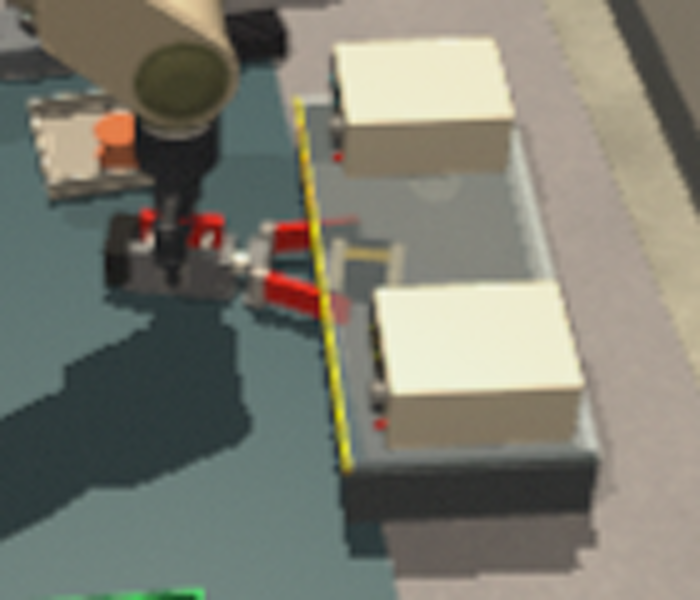

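View pics/w7.png

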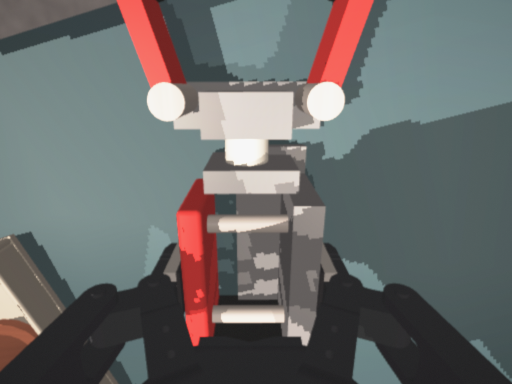

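The jaws are under the deck on both sides of the transformer, with tips at crop (258,160) and (440,210). I'll advance the remaining 3 cm.

>>> apply_moves(
  motion=[
    {"gripper": 5.7,"dp": [-1,0,0],"turn": [0,0,0]},
    {"gripper": 5.7,"dp": [-2,0,0],"turn": [0,0,0]},
    {"gripper": 5.7,"dp": [-3,0,0],"turn": [0,0,0]},
    {"gripper": 5.7,"dp": [-3,0,0],"turn": [0,0,0]},
    {"gripper": 5.7,"dp": [-3,0,0],"turn": [0,0,0]},
  ],
)

```text
t: 10.65
tool_pos: [0.5473, 0.1061, 0.0126]
orientation: [-90.0, -0.1, 165.3]
wrist_force: [0.2, -0.2, -1.8]
opening: 0.057
```

```bash
python3 - <<'E'
from h import *
snap('side','side8'); s=snap('top','top8')
go([.5473,.1066,.0125],165.3)
i=cv2.imread('pics/top8.png');cv2.imwrite('pics/top8c.png',cv2.resize(i[100:180,150:270],None,fx=6,fy=6,interpolation=cv2.INTER_CUBIC))
E
```

```text
t 10.75 pos [0.5473 0.1062 0.0127] ori [-9.000e+01 -1.000e-01  1.653e+02] F [-0.4 -0.6 -2.4] open 0.0574
dp [ 0.01  0.02 -0.04] turn [-0.04 -0.03  0.1 ] rows 0.0
```

View pics/top8c.png

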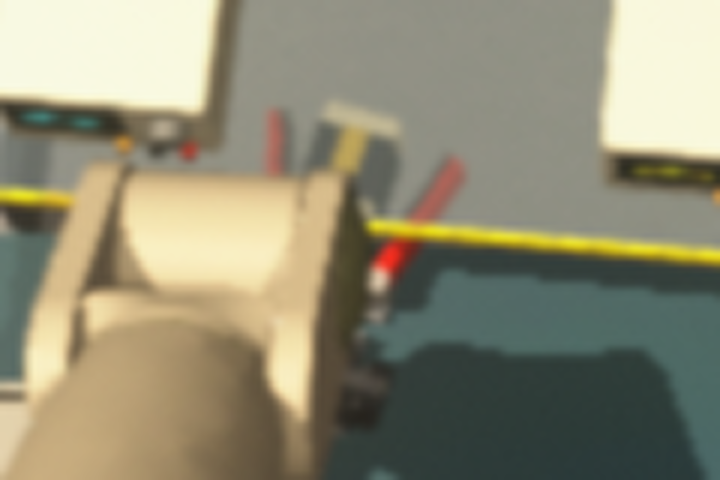

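>>> apply_moves(
  motion=[
    {"gripper": 5.4,"dp": [0,0,0],"turn": [0,0,0]},
    {"gripper": 5.1,"dp": [0,0,0],"turn": [0,0,0]},
    {"gripper": 4.8,"dp": [0,0,0],"turn": [0,0,0]},
    {"gripper": 4.6,"dp": [0,0,0],"turn": [0,0,0]},
    {"gripper": 4.3,"dp": [0,0,0],"turn": [0,0,0]},
    {"gripper": 4.3,"dp": [0,0,0],"turn": [0,0,0]},
    {"gripper": 4.3,"dp": [0,0,0],"turn": [0,0,0]},
    {"gripper": 4.3,"dp": [0,0,0],"turn": [0,0,0]},
  ],
  newtons=40,
)

```text
t: 11.75
tool_pos: [0.5473, 0.1061, 0.0127]
orientation: [-90.0, -0.1, 165.3]
wrist_force: [0.3, -0.8, -2.2]
opening: 0.0451
```

```bash
python3 - <<'E'
from h import *
s=snap('top','top9')
go([.5473,.1066,.0125],165.3)
i=cv2.imread('pics/top9.png');cv2.imwrite('pics/top9c.png',cv2.resize(i[100:180,150:270],None,fx=6,fy=6,interpolation=cv2.INTER_CUBIC))
E
```

```text
t 11.8 pos [0.5473 0.1061 0.0127] ori [-9.000e+01 -1.000e-01  1.653e+02] F [ 0.5  0.5 -2.3] open 0.0453
dp [ 0.01  0.02 -0.05] turn [-0.04 -0.03  0.1 ] rows 0.0
```

View pics/top9c.png

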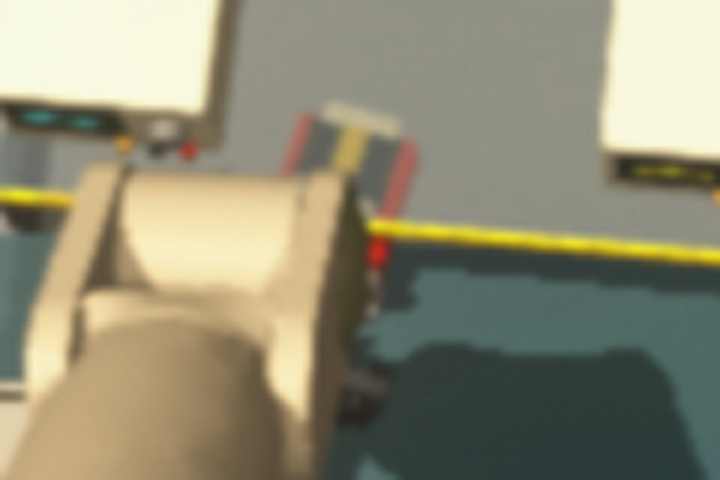

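The opening stopped at 45 mm and both jaws are parallel on the core. Drawing it out along the axis.

>>> apply_moves(
  motion=[
    {"gripper": 4.3,"dp": [0.7,0,0],"turn": [0,0,0]},
    {"gripper": 4.3,"dp": [2,0,0],"turn": [0,0,0]},
    {"gripper": 4.3,"dp": [3.5,0,0],"turn": [0,0,0]},
    {"gripper": 4.3,"dp": [5,0,0],"turn": [0,0,0]},
    {"gripper": 4.3,"dp": [6.5,0,0],"turn": [0,0,0]},
    {"gripper": 4.3,"dp": [8,0,0],"turn": [0,0,0]},
    {"gripper": 4.3,"dp": [9.5,0,0],"turn": [0,0,0]},
    {"gripper": 4.3,"dp": [11,0,0],"turn": [0,0,0]},
  ],
)

```text
t: 12.8
tool_pos: [0.4396, 0.1344, 0.013]
orientation: [-90.0, -0.1, 165.3]
wrist_force: [-0.2, 0.4, -2.8]
opening: 0.0453
```

>>> apply_moves(
  motion=[
    {"gripper": 4.3,"dp": [1,0,0],"turn": [0,0,0]},
    {"gripper": 4.3,"dp": [1.5,0,0],"turn": [0,0,0]},
    {"gripper": 4.3,"dp": [1.5,0,0],"turn": [0,0,0]},
    {"gripper": 4.3,"dp": [1.5,0,0],"turn": [0,0,0]},
    {"gripper": 4.3,"dp": [1.5,0,0],"turn": [0,0,0]},
  ],
)

```text
t: 13.42
tool_pos: [0.4254, 0.1381, 0.013]
orientation: [-90.0, -0.1, 165.3]
wrist_force: [-0.5, -0.1, -2.6]
opening: 0.0448
```

```bash
python3 - <<'E'
from h import *
s=wsnap('w10');s=snap('top','top10');snap('side','side10')
go([.43,.137,.0125],165.3)
i=cv2.imread('pics/top10.png');cv2.imwrite('pics/top10c.png',cv2.resize(i[100:200,130:270],None,fx=5,fy=5,interpolation=cv2.INTER_CUBIC))
i=cv2.imread('pics/side10.png');cv2.imwrite('pics/side10c.png',cv2.resize(i[120:240,190:330],None,fx=5,fy=5,interpolation=cv2.INTER_CUBIC))
E
```

```text
t 13.57 pos [0.4253 0.1382 0.013 ] ori [-9.000e+01 -1.000e-01  1.653e+02] F [-0.6  0.4 -2.8] open 0.0449
dp [-0.49  0.05 -0.01] turn [-0.04 -0.03  0.11] rows 0.1
```

View pics/top10c.png

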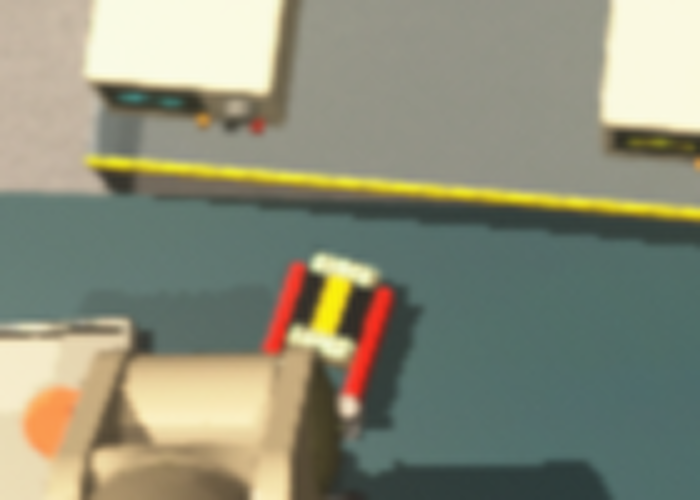

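View pics/side10c.png

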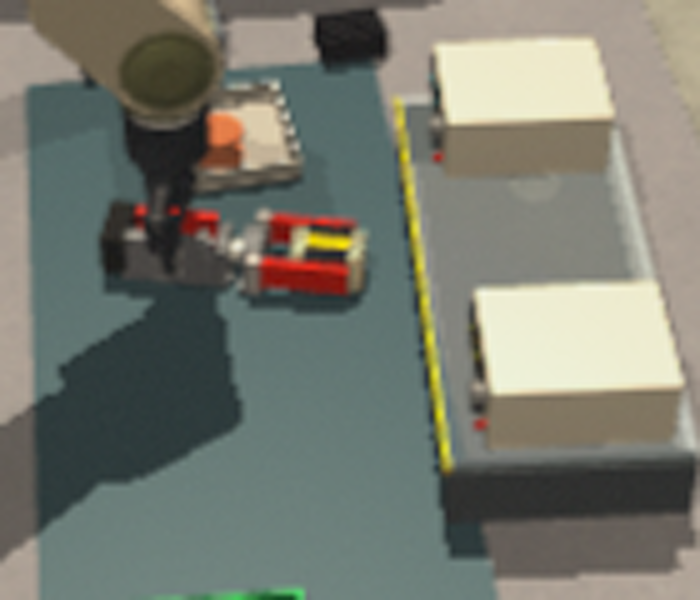

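It is fully in front of the riser, gripped, and standing on the bench. I'll open the jaws while keeping hold of the handle, then back the reacher off.

>>> apply_moves(
  motion=[
    {"gripper": 4.6,"dp": [0,0,0],"turn": [0,0,0]},
    {"gripper": 4.9,"dp": [0,0,0],"turn": [0,0,0]},
    {"gripper": 5.2,"dp": [0,0,0],"turn": [0,0,0]},
    {"gripper": 5.5,"dp": [0,0,0],"turn": [0,0,0]},
    {"gripper": 5.7,"dp": [0,0,0],"turn": [0,0,0]},
    {"gripper": 5.7,"dp": [0,0,0],"turn": [0,0,0]},
    {"gripper": 5.7,"dp": [0,0,0],"turn": [0,0,0]},
  ],
)

```text
t: 14.45
tool_pos: [0.4253, 0.1382, 0.013]
orientation: [-90.0, -0.1, 165.3]
wrist_force: [-0.4, -0.5, -2.7]
opening: 0.0571
```

```bash
python3 - <<'E'
from h import *
s=snap('top','top11')
go([.43,.137,.0125],165.3)
i=cv2.imread('pics/top11.png');cv2.imwrite('pics/top11c.png',cv2.resize(i[100:200,130:270],None,fx=5,fy=5,interpolation=cv2.INTER_CUBIC))
E
```

```text
t 14.5 pos [0.4253 0.1382 0.013 ] ori [-9.000e+01 -1.000e-01  1.653e+02] F [-0.3 -0.4 -3.1] open 0.0574
dp [-0.48  0.05 -0.01] turn [-0.04 -0.03  0.1 ] rows 0.1
```

View pics/top11c.png

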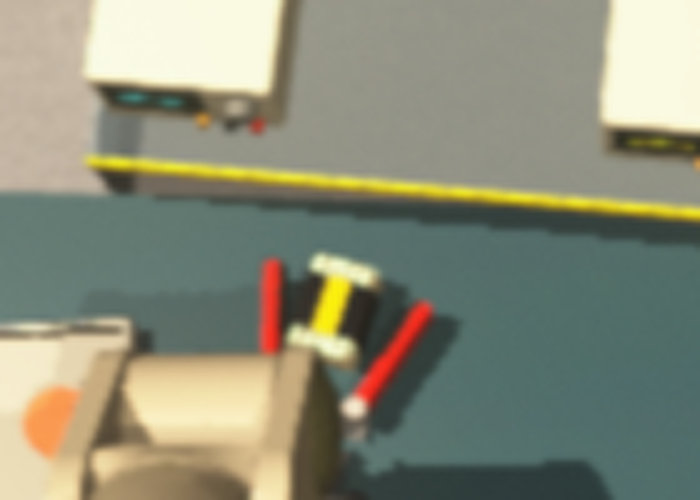

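>>> apply_moves(
  motion=[
    {"gripper": 5.7,"dp": [1,0,0],"turn": [0,0,0]},
    {"gripper": 5.7,"dp": [3,0,0],"turn": [0,0,0]},
    {"gripper": 5.7,"dp": [5,0,0],"turn": [0,0,0]},
    {"gripper": 5.7,"dp": [7,0,0],"turn": [0,0,0]},
    {"gripper": 5.7,"dp": [9,0,0.3],"turn": [0,0,0]},
    {"gripper": 5.7,"dp": [9.5,0,1],"turn": [0,0,0]},
    {"gripper": 5.7,"dp": [9.5,0.2,1.5],"turn": [0,0,0]},
    {"gripper": 5.7,"dp": [9.5,0.3,1.5],"turn": [0,0,0]},
  ],
)

```text
t: 15.5
tool_pos: [0.3302, 0.1474, 0.0101]
orientation: [-90.0, -0.1, 165.2]
wrist_force: [-0.3, -0.2, -1.7]
opening: 0.0573
```

>>> apply_moves(
  motion=[
    {"gripper": 5.7,"dp": [0,0.1,0],"turn": [0,0,0]},
    {"gripper": 6.1,"dp": [0,0.1,0],"turn": [0,0,0]},
    {"gripper": 6.8,"dp": [0,0,0],"turn": [0,0,0]},
    {"gripper": 7.6,"dp": [0,0,0],"turn": [0,0,0]},
    {"gripper": 8.4,"dp": [0,0,0],"turn": [0,0,0]},
    {"gripper": 8.4,"dp": [0,0,0],"turn": [0,0,0]},
  ],
)

```text
t: 16.25
tool_pos: [0.3302, 0.1474, 0.0101]
orientation: [-90.0, -0.1, 165.2]
wrist_force: [0.2, 0.7, -0.7]
opening: 0.0842
```

```bash
python3 - <<'E'
from h import *
s=wsnap('w12')
go([.53,.1,.2],165.3)
E
```

```text
t 16.3 pos [0.3302 0.1474 0.0101] ori [-9.000e+01 -1.000e-01  1.652e+02] F [-0.3  0.  -1.2] open 0.0838
dp [-20.5  -19.02  -0.51] turn [-0.03 -0.09  0.08] rows 4.5
```

View pics/w12.png

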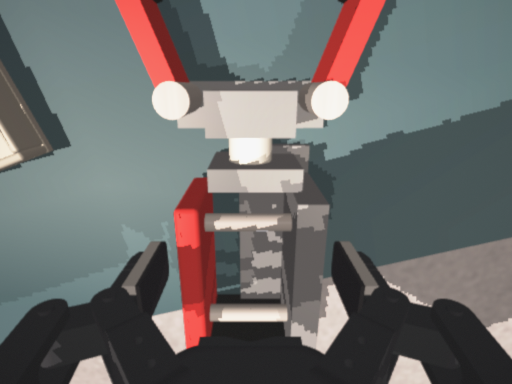

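>>> apply_moves(
  motion=[
    {"gripper": 8.5,"dp": [0,-3,0],"turn": [0,0,0]},
    {"gripper": 8.5,"dp": [0,-7,0],"turn": [0,0,0]},
    {"gripper": 8.5,"dp": [0,-12,0],"turn": [0,0,0]},
    {"gripper": 8.5,"dp": [-5,-17,0],"turn": [0,0,0]},
    {"gripper": 8.5,"dp": [-10,-19,0],"turn": [0,0,0]},
    {"gripper": 8.5,"dp": [-15,-19,0],"turn": [0,0,0]},
    {"gripper": 8.5,"dp": [-15,-19,0],"turn": [0,0,0]},
    {"gripper": 8.5,"dp": [-15,-19,0],"turn": [0,0,0]},
  ],
)

```text
t: 17.3
tool_pos: [0.4748, 0.1092, 0.1995]
orientation: [-90.0, -0.2, 165.2]
wrist_force: [-0.5, 1.2, -0.1]
opening: 0.0851
```

```bash
python3 - <<'E'
from h import *
s=wsnap('w13')
import pickle; pickle.dump(s,open('w13.pkl','wb'))
go([.5625,.11,.1],165.3)
for o in ['transformer_center','reacher','jaw_mid']:
    for f in bot.mark_of(o,'wrist')[:1]:
        print(o,f,world(s,*f['centre'],.02))
E
```

```text
t 17.35 pos [0.4746 0.1094 0.1997] ori [-9.000e+01 -1.000e-01  1.652e+02] F [ 0.2 -0.2 -0.3] open 0.0848
dp [-8.5   9.95 -2.3 ] turn [-0.04 -0.07  0.13] rows 2.1
transformer_center {'centre': [228.3, 80.8], 'score': 0.7} [0.56520842 0.10826146 0.02      ]
reacher {'centre': [249.8, 266.4], 'score': 0.97} [0.34195579 0.14422558 0.02      ]
jaw_mid {'centre': [274.0, 213.4], 'score': 0.55} [0.40656582 0.09698057 0.02      ]
```

View pics/w13.png

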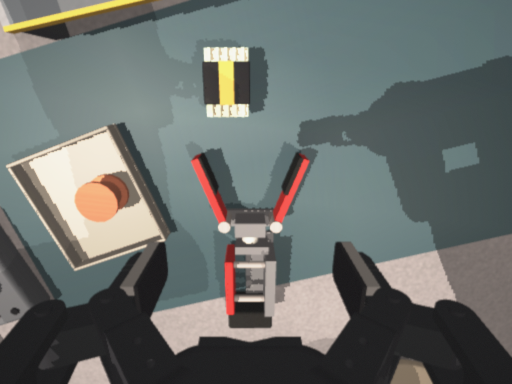

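```bash
python3 - <<'E'
from h import *
import pickle
s=pickle.load(open('w13.pkl','rb')); Q=cloud(s)
m=np.zeros(Q.shape[:2],bool); m[35:130,185:270]=1; m&=(Q[...,2]>.03)&(Q[...,2]<.05)
p=Q[m][:,:2].astype(np.float32); print(m.sum(),np.median(Q[m][:,2]),cv2.minAreaRect(p))
a=np.radians(-14.7);x=np.array([np.cos(a),np.sin(a)]);y=np.array([-x[1],x[0]]);C=np.array([.564,.109])
L=(p-C)@np.stack([x,y],1);pc=np.percentile(L,[1,99],axis=0);print(pc, C+pc.mean(0)[0]*x+pc.mean(0)[1]*y)
# tray green from top camera cloud/colour
s=snap('top','top13'); im=s['img'].astype(int); Q=cloud(s)
g=(im[...,1]>120)&(im[...,0]<80)&(im[...,2]<110); g[:, :280]=0
n,l,st,c=cv2.connectedComponentsWithStats(g.astype(np.uint8)); k=1+np.argmax(st[1:,4]); print(st[k])
ys,xs=np.where(l==k); P=np.array([world(s,u,v,.02)[:2] for u,v in zip(xs,ys)],np.float32); print('tray',cv2.minAreaRect(P))
E
```

```text
3133 0.03993388604183662 ((0.5637843012809753, 0.11004271358251572), (0.045786935836076736, 0.06410404294729233), 75.12725830078125)
[[-0.0317561  -0.02190534]
 [ 0.03098505  0.02272217]] [0.56373073 0.10949288]
[ 306  184   42   48 1852]
tray ((0.4213244616985321, -0.3278486728668213), (0.1354619264602661, 0.15523934364318848), 89.38729095458984)
```

Transformer is upright at (0.5637, 0.1097), yaw −14.9°. Tray centre is (0.421, −0.328). Going to grasp it across its core.

```bash
python3 - <<'E'
from h import *
go([.5637,.1097,.1],165.1);go([.5637,.1097,.008],165.1)
E
```

```text
t 17.55 pos [0.475  0.1094 0.2002] ori [-9.000e+01 -1.000e-01  1.652e+02] F [ 0.5 -0.6  0.1] open 0.0852
dp [-8.58 10.01 -2.29] turn [-0.03  0.14  0.06] rows 2.1
t 17.55 pos [0.475  0.1094 0.2002] ori [-9.000e+01 -1.000e-01  1.652e+02] F [ 0.5 -0.6  0.1] open 0.0852
dp [-8.59 19.21 -2.3 ] turn [-0.03  0.14  0.06] rows 3.4
```

>>> apply_moves(
  motion=[
    {"gripper": 8.0,"dp": [-4,3,-1.1],"turn": [0,0,0]},
    {"gripper": 8.0,"dp": [-7,6,-2],"turn": [0,0,0]},
    {"gripper": 8.0,"dp": [-8.6,9,-2.3],"turn": [0,0,0]},
    {"gripper": 8.0,"dp": [-8.6,10.5,-2.3],"turn": [0,0,0]},
    {"gripper": 8.0,"dp": [-8.6,10.5,-2.3],"turn": [0,0,0]},
  ],
)

```text
t: 18.18
tool_pos: [0.5629, 0.1099, 0.0947]
orientation: [-89.9, -0.2, 165.3]
wrist_force: [-0.3, -0.4, -0.0]
opening: 0.0801
```

```bash
python3 - <<'E'
from h import *
s=wsnap('w14')
go([.5637,.1097,.008],165.1)
E
```

```text
t 18.23 pos [0.5635 0.1099 0.0958] ori [-90.   -0.  165.3] F [-0.7  0.3 -0.4] open 0.0797
dp [-0.03  8.78  0.01] turn [-0.02  0.15  0.04] rows 1.4
```

View pics/w14.png

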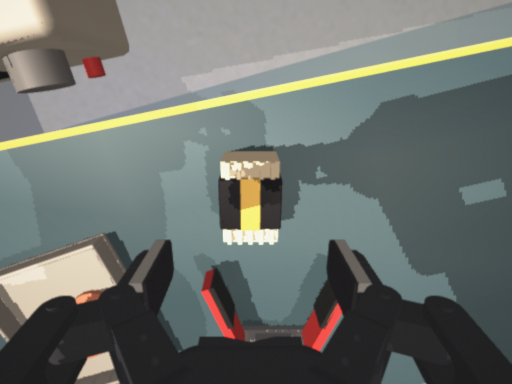

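>>> apply_moves(
  motion=[
    {"gripper": 7.5,"dp": [0,3,0],"turn": [0,0,0]},
    {"gripper": 7.0,"dp": [0,6,0],"turn": [0,0,0]},
    {"gripper": 7.0,"dp": [0,8,0],"turn": [0,0,0]},
    {"gripper": 7.0,"dp": [0,8.7,0],"turn": [0,0,0]},
    {"gripper": 7.0,"dp": [0,8.7,0],"turn": [0,0,0]},
    {"gripper": 7.0,"dp": [0,8.7,0],"turn": [0,0,0]},
  ],
)

```text
t: 18.98
tool_pos: [0.5641, 0.1099, 0.0101]
orientation: [-90.0, 0.1, 165.3]
wrist_force: [0.4, -0.3, 0.4]
opening: 0.07
```

>>> apply_moves(
  motion=[
    {"gripper": 6,"dp": [0,0,0],"turn": [0,0,0]},
    {"gripper": 5,"dp": [0,0,0],"turn": [0,0,0]},
    {"gripper": 4.2,"dp": [0,0,0],"turn": [0,0,0]},
    {"gripper": 4.0,"dp": [0,0,0],"turn": [0,0,0]},
    {"gripper": 4.0,"dp": [0,0,0],"turn": [0,0,0]},
    {"gripper": 4.0,"dp": [0,0,0],"turn": [0,0,0]},
  ],
  newtons=30,
)

```text
t: 19.73
tool_pos: [0.5643, 0.1099, 0.0106]
orientation: [-90.0, 0.1, 165.3]
wrist_force: [0.2, 0.3, 5.5]
opening: 0.0454
```

```bash
python3 - <<'E'
from h import *
s=wsnap('w15')
go([.421,-.328,.15],179.5)
E
```

```text
t 19.77 pos [0.5643 0.11   0.0106] ori [-9.000e+01  1.000e-01  1.653e+02] F [-2.2 -0.1  7.1] open 0.0455
dp [  2.69 -13.96  46.  ] turn [  0.   -14.24  -0.12] rows 7.7
```

View pics/w15.png

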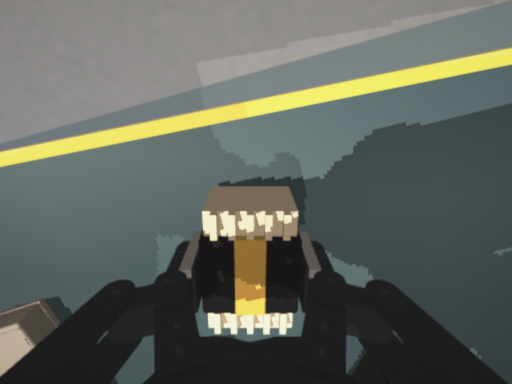

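>>> apply_moves(
  motion=[
    {"gripper": 4.0,"dp": [0,-1,0],"turn": [0,0,0]},
    {"gripper": 4.0,"dp": [0,-4,0],"turn": [0,0,0]},
    {"gripper": 4.0,"dp": [0,-8,2],"turn": [0,0,0]},
    {"gripper": 4.0,"dp": [0.2,-11,6],"turn": [0,-2,0]},
    {"gripper": 4.0,"dp": [0.5,-14,11],"turn": [0,-5,0]},
    {"gripper": 4.0,"dp": [1,-14,16],"turn": [0,-8,0]},
    {"gripper": 4.0,"dp": [1.5,-14,21],"turn": [0,-11,0]},
    {"gripper": 4.0,"dp": [2,-14,26],"turn": [0,-14,0]},
  ],
)

```text
t: 20.78
tool_pos: [0.4777, -0.1377, 0.151]
orientation: [-90.0, 0.1, 179.4]
wrist_force: [0.5, 0.4, -0.6]
opening: 0.0458
```

```bash
python3 - <<'E'
from h import *
go([.421,-.328,.15],179.5)
E
```

```text
t 20.77 pos [ 0.4777 -0.1377  0.151 ] ori [-9.000e+01  1.000e-01  1.794e+02] F [ 0.5  0.4 -0.6] open 0.0458
dp [ 5.46  0.09 19.09] turn [-0.03 -0.13 -0.14] rows 3.2
```

>>> apply_moves(
  motion=[
    {"gripper": 4.0,"dp": [1.2,0,4],"turn": [0,0,0]},
    {"gripper": 4.0,"dp": [2.6,0,9],"turn": [0,0,0]},
    {"gripper": 4.0,"dp": [4,0,14],"turn": [0,0,0]},
    {"gripper": 4.0,"dp": [5,0,17.5],"turn": [0,0,0]},
    {"gripper": 4.0,"dp": [5.5,0,19.1],"turn": [0,0,0]},
    {"gripper": 4.0,"dp": [5.5,0,19.1],"turn": [0,0,0]},
    {"gripper": 4.0,"dp": [5.5,0,19.1],"turn": [0,0,0]},
  ],
)

```text
t: 21.65
tool_pos: [0.421, -0.3269, 0.151]
orientation: [-90.0, 0.1, 179.4]
wrist_force: [-0.2, -0.4, -1.2]
opening: 0.0456
```

```bash
python3 - <<'E'
from h import *
s=wsnap('w16')
go([.421,-.328,.0155],179.5)
im=s['img'].astype(int); Q=cloud(s)
g=(im[...,1]>90)&(im[...,0]<80)&(im[...,2]<110)&(Q[...,2]>-.005)&(Q[...,2]<.03)
p=Q[g][:,:2].astype(np.float32); print(g.sum(),cv2.minAreaRect(p),np.percentile(p,[1,99],axis=0))
E
```

```text
t 21.7 pos [ 0.4211 -0.3269  0.151 ] ori [-9.000e+01  1.000e-01  1.794e+02] F [ 0.4  0.  -1.3] open 0.0452
dp [ 0.04 13.55  0.11] turn [-0.   -0.05 -0.14] rows 2.2
2538 ((0.39994096755981445, -0.28577685356140137), (0.19494372606277466, 0.2649891972541809), 4.024120807647705) [[ 0.35413061 -0.40005871]
 [ 0.49624269 -0.26559854]]
```

View pics/w16.png

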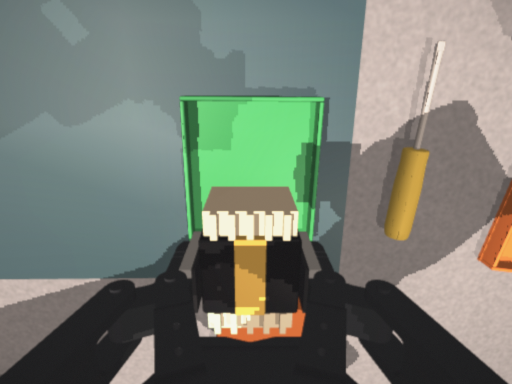

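>>> apply_moves(
  motion=[
    {"gripper": 4.0,"dp": [0,3,0.3],"turn": [0,0,0]},
    {"gripper": 4.0,"dp": [0,6,0.3],"turn": [0,0,0]},
    {"gripper": 4.0,"dp": [0,9,0.3],"turn": [0,0,0]},
    {"gripper": 4.0,"dp": [0,11.5,0.3],"turn": [0,0,0]},
    {"gripper": 4.0,"dp": [0,12.6,0.3],"turn": [0,0,0]},
    {"gripper": 4.0,"dp": [0,13.1,0.3],"turn": [0,0,0]},
    {"gripper": 4.0,"dp": [0,13.4,0.3],"turn": [0,0,0]},
    {"gripper": 4.0,"dp": [0,13.5,0.3],"turn": [0,0,0]},
  ],
)

```text
t: 22.7
tool_pos: [0.4216, -0.3301, 0.0165]
orientation: [-90.0, 0.2, 179.5]
wrist_force: [-0.4, -0.1, -0.5]
opening: 0.0456
```

```bash
python3 - <<'E'
from h import *
go([.421,-.328,.0155],179.5)
E
```

```text
t 22.7 pos [ 0.4216 -0.3301  0.0165] ori [-90.    0.2 179.5] F [-0.4 -0.1 -0.5] open 0.0456
dp [ 0.06  0.1  -0.21] turn [-0.04 -0.05 -0.17] rows 0.0
```

>>> apply_moves(
  motion=[
    {"gripper": 4.0,"dp": [0,0.1,0],"turn": [0,0,0]},
    {"gripper": 4.0,"dp": [0,0.2,0],"turn": [0,0,0]},
    {"gripper": 4.0,"dp": [0,0.3,0],"turn": [0,0,0]},
    {"gripper": 4.0,"dp": [0,0.3,0],"turn": [0,0,0]},
  ],
)

```text
t: 23.2
tool_pos: [0.4218, -0.3302, 0.0146]
orientation: [-89.9, 0.2, 179.5]
wrist_force: [-2.4, 2.5, 11.2]
opening: 0.0455
```

Contact with the floor (11 N). Releasing now.

>>> apply_moves(
  motion=[
    {"gripper": 4.8,"dp": [0,-0.05,0],"turn": [0,0,0]},
    {"gripper": 5.4,"dp": [0,-0.1,0],"turn": [0,0,0]},
    {"gripper": 6.2,"dp": [0,-0.2,0],"turn": [0,0,0]},
    {"gripper": 6.6,"dp": [0,-0.3,0],"turn": [0,0,0]},
    {"gripper": 6.6,"dp": [0,-2,0],"turn": [0,0,0]},
    {"gripper": 6.6,"dp": [0,-5,0],"turn": [0,0,0]},
    {"gripper": 6.6,"dp": [0,-10,0],"turn": [0,0,0]},
    {"gripper": 6.6,"dp": [0,-15,0],"turn": [0,0,0]},
  ],
)

```text
t: 24.2
tool_pos: [0.4211, -0.3299, 0.1673]
orientation: [-89.9, 0.2, 179.5]
wrist_force: [0.6, 0.1, 0.1]
opening: 0.066
```

>>> apply_moves(
  motion=[
    {"gripper": 6.6,"dp": [4,-3,0],"turn": [0,0,0]},
    {"gripper": 6.6,"dp": [8,-5,0],"turn": [0,0,0]},
    {"gripper": 6.6,"dp": [10,-6,0],"turn": [0,0,0]},
    {"gripper": 6.6,"dp": [10,-6,0],"turn": [0,0,0]},
    {"gripper": 6.6,"dp": [10,-6,0],"turn": [0,0,0]},
  ],
)

```text
t: 24.82
tool_pos: [0.3213, -0.3287, 0.227]
orientation: [-89.9, 0.2, 179.5]
wrist_force: [-0.2, -0.4, 0.0]
opening: 0.0663
```

```bash
python3 - <<'E'
from h import *
s=wsnap('w17'); Q=cloud(s)
go([.421,-.328,.0155],179.5)
near=(abs(Q[...,0]-.421)<.06)&(abs(Q[...,1]+.33)<.05)&(Q[...,2]>.037)&(Q[...,2]<.06)
print(near.sum(),np.median(Q[near],0),cv2.minAreaRect(Q[near][:,:2].astype(np.float32)))
A=np.c_[Q[near][:,:2],np.ones(near.sum())]; n=np.linalg.lstsq(A,Q[near][:,2],rcond=None)[0]; print('tilt',n[:2])
s=snap('top','top17'); snap('side','side17'); Q=cloud(s); im=s['img']
for o in ['reacher_grip','jaw_mid','shelf','tray_green','transformer_center']:
    for f in bot.mark_of(o,'top')[:1]: print(o,round(f['score'],2),np.round(f['centre']),np.round(world(s,*f['centre'],.02),3))
E
```

```text
t 24.88 pos [ 0.3214 -0.3286  0.2267] ori [-89.9   0.2 179.5] F [-0.3  0.5 -0.1] open 0.0658
dp [-9.88 21.15 -0.18] turn [-0.08 -0.01 -0.22] rows 3.7
2796 [ 0.42277568 -0.33028473  0.04385053] ((0.4215642511844635, -0.33013010025024414), (0.04598155617713928, 0.06386443972587585), 89.38372039794922)
tilt [-0.00266331  0.00168216]
jaw_mid 0.54 [195. 186.] [0.48  0.112 0.02 ]
shelf 0.21 [200. 211.] [0.398 0.09  0.02 ]
tray_green 0.92 [333. 280.] [ 0.188 -0.347  0.02 ]
```

View pics/w17.png

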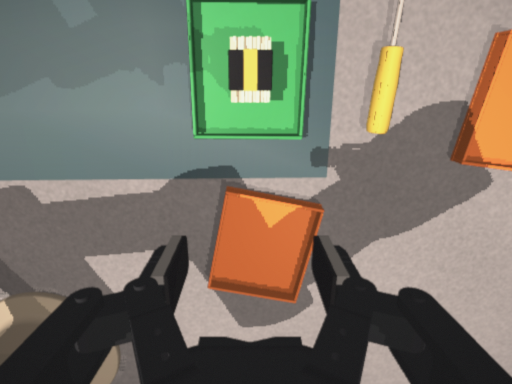

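View pics/top17.png

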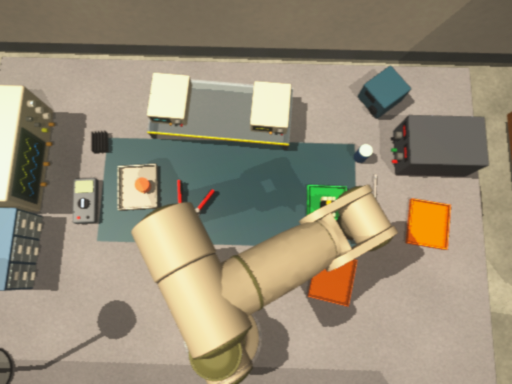

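View pics/side17.png

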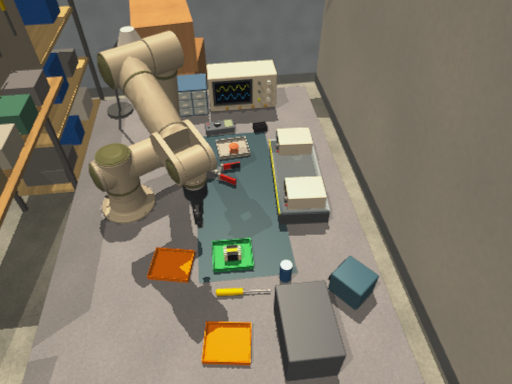

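The transformer stands upright in the tray, at its centre. I'll check that the reacher is flat from the picture taken after its release (w13), then hand in.

```bash
python3 - <<'E'
from h import *
import pickle
s=pickle.load(open('w13.pkl','rb')); Q=cloud(s); im=s['img'].astype(int)
for n,(r0,r1,c0,c1) in dict(redplate=(250,310,227,234),grey=(250,310,265,275),pivL=(225,231,221,227),pivR=(225,231,273,279)).items():
    z=Q[r0:r1,c0:c1]; print(n,np.round(np.nanpercentile(z[...,2],[50,90]),4))
# handle width at top
m=np.zeros(Q.shape[:2],bool); m[245:315,215:285]=1; m&=(Q[...,2]>.042)&(Q[...,2]<.06)
print(cv2.minAreaRect(Q[m][:,:2].astype(np.float32)))
A=np.c_[Q[m][:,:2],np.ones(m.sum())]; print(np.linalg.lstsq(A,Q[m][:,2],rcond=None)[0][:2])
print(bot.state()['t']); print(bot.finish_job())
E
```

```text
redplate [0.0496 0.0508]
grey [0.0499 0.0509]
pivL [0.0381 0.039 ]
pivR [0.0378 0.0389]
((0.329624742269516, 0.14775875210762024), (0.06008583679795265, 0.0849297046661377), 75.24954986572266)
[ 0.01876349 -0.01353916]
25.225
the job is handed in; nothing more can be done
None
```

The transformer is upright on the floor of the green tray and the job is handed in at about 25 s of the 69 s allowed. `finish_job` gives no verdict.

I took the reacher by its handle and slid its open jaws around the transformer under the riser. The jaws closed on it there, with a finger opening of about 45 mm. I drew it about 126 mm straight out, still gripped. Then I opened the jaws, backed the reacher off and laid it down, and moved the transformer to the tray with the gripper.

**Last checks:**
- **Transformer:** its centre is at about (0.4216, −0.330), against a tray centre of about (0.421, −0.33). Its top is 44 mm up and its tilt is under 0.01 rad.
- **Reacher:** measured just after release, it lay flat about 0.33 m from the robot, well in front of the riser. Both plate tops were 50 mm up and the handle was 60 mm wide, so the trigger is back out. In the final top view the arm hid the handle, so I did not measure it again.
- **Bystanders:** those in view look unmoved in the final pictures. I did not measure them. The spool was hidden under a meter.
- **Forces:** the highest wrist force reading I saw was about 12 N, when the transformer touched the tray floor.
- **Detectors:** the networks missed the transformer or misplaced it several times, so I used plane and depth measurements that matched its given size.

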